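Load the specimen carrier for the courier

ROBOT

A 6-joint arm with a two-finger parallel gripper is mounted at the origin on the work surface. World frame = base frame: x ahead of the robot, y to its left, z up, the work surface at z = 0. Lengths are in m, angles in rad, forces in N, time in s.
With the tool pointing down it reaches from about 0.375 to 0.975 m from the base axis. Payload 3.8 kg.
Tool frame: the origin (TCP) lies midway between the tips of the shut fingers; the grasp point (between the pads) lies 19 mm behind it (arm.grip_depth is the distance from the TCP to the grasp point, in m); z points along the fingers, y is the line along which they close (so a half turn about z gives the same grasp; the last joint's range is limited). The gripper opens to 85 mm and grips with 20 to 120 N. Pads are 22 mm wide; open, the fingers measure 114 mm over their backs; the gripper's body (76 mm by 85 mm) begins 54 mm behind the grasp point. The pads swing forward as they close: fully open they stand 13 mm farther back than shut.
Start: joints at [-1.182, 0.264, 1.604, -0, 1.274, -0.037], TCP at [0.279, -0.615, 0.231] pointing down, gripper open.
Joint ranges: [-2.63, 2.63], [-0.94, 2.18], [0.31, 2.57], [-1.31, 4.45], [0, 2.66], [-2.55, 2.55]. Speed limits (rad/s): [2.57, 2.57, 3.14, 3.14, 3.14, 3.14].

INTERFACE

Orientations are given as a 3x3 rotation matrix whose columns are the frame's x, y, z axes.
In Python, from bench import sensors, viewer, workorder, arm gives the robot as it stands.
- The arm moves only by the shell command python3 -m jog 'ROWS' [FORCE]. ROWS is JSON, a list of rows, each a list of 3 entries, a list of its own where there are three numbers: the turn, a rotation vector about the tool's x, y, z scaled (see below), then the shift along the tool's x, y, z scaled (see below), then the finger opening in mm, from 0 to 85.4. In form: [[[wx, wy, wz], [tx, ty, tz], gripper], ...]. A call has 1 to 12 rows; each row is the pose to reach, as a shift and turn from the pose commanded when the call began, along the tool's axes at that moment, turning the shorter way round; what a row does not reach only later rows make up. The controller multiplies each number of a shift by 0.5 m and each number of a turn by 180 degrees. A row lasts 1/10 s, in which the tool goes at most 50 mm and 8.59 degrees, less where a joint would pass 70% of its speed; a pose out of reach is approached as far as the arm can. A call with a number of a shift or a turn outside -1 to 1 is refused whole. A call with a gripper value outside its range is refused whole. The fingers move at their own pace and stop on an object; FORCE is the grip in N (left out, the last holds). Time passes only in rows, so rows that repeat a pose let the fingers close. It gives the time, the measured TCP pose, the force, the opening and the grip force at its end, in the units of the state.
- sensors.get_state(): the state, without advancing time (a new reading comes with each control period).
- viewer.grab_frame(name): name is "scene" or "top" or "wrist"; returns a dict with "img" (400x640x3 uint8, blue, green, red), "range_z" (400x640 float32, m along the optical axis (not along the pixel's ray), 0 where there is no reading), "fx", "fy", "cx", "cy" (pixels), "R" (3x3) and "t" (3): a world point X has camera coordinates R X + t. Camera axes: x right, y down, z forward; pixel columns grow to the right and rows downward; lengths in m; the calibration is good to about 2 mm. A picture is of the moment at which its call begins.
- workorder.hand_in(): hands the job in; it is judged then, once.
Trained networks look in a picture, given as the dict that the camera call returned (one of the last four; its "shot" number tells which), for a name from the list of things; names that differ only in an ending like _2 or _b are one class to them, and where a whole thing is asked for, a point or a joint stands for the part that bears it (a point fixed in the world has none). Each returns a list of dicts, best first, with "p" (0 to 1); they miss things now and then, are a little off and sometimes report something else, mostly with a low value. They report only what shows in the picture. A call takes as long as a camera call. They do not tell look-alikes from the thing itself.
- viewer.look_for(picture, target): "rect" ([centre column, centre row, width, height] in pixels, round what is visible of it).
- viewer.masks_of(picture, target): "region" (400x640 bool, what is visible of it) and "rect" ([centre column, centre row, width, height] in pixels, round what is visible of it).
The state is a dict: "t": time; "joint_pos": joint angles; "qd": joint speeds; "effort": joint torques, N m; "ee_pos": TCP position; "tool_rot": TCP orientation; "force": force on the tool from outside, world axes, zero at the start; "moment": the same for the moment, N m; "grip_width": finger opening in m; "grasp_force": force on a finger pad.
Only numpy, scipy, OpenCV 4.12 (cv2) and the standard library are available. Lean on these libraries where they do the work, as an engineer would, in place of code of your own. Each camera call takes 0.05 s, during which the arm holds its last target. There are 200 camera calls.

TASK

Load the blue specimen carrier for the courier: stand each of the four closed containers (the large pot, the small pot, the slim tube and the slide box) upright, fully down in the opening of the carrier made for its shape and size, setting it in place rather than dropping it. Leave the two open, empty pots standing where they are.

Things in the scene. Friction and masses are not known exactly. Their poses are not given: they have to be found in the camera images.
- large_pot_mid (a point): closed large specimen pot, white with a ribbed grey screw lid, standing upright: 60 mm across the lid, body 56 mm, 72 mm tall; the lid is the top 20 mm and is firmly on. Point at its centre, 36 mm above its underside; z up.
- small_pot_mid (a point): closed small specimen pot, white with a ribbed grey screw lid, standing upright: 44 mm across the lid, body 40 mm, 58 mm tall; the lid is the top 16 mm and is firmly on. Point at its centre, 29 mm above its underside; z up.
- tube_mid (a point): closed slim universal tube, white with a ribbed grey screw lid, standing upright: 28 mm across the lid, body 24 mm, 92 mm tall; the lid is the top 20 mm and is firmly on. Point at its centre, 46 mm above its underside; z up.
- slide_box_mid (a point): closed white slide box standing on its long edge: 76 mm long (its x), 30 mm wide (its y), 50 mm tall, with a paper label on top and a grey seam. Point at its centre, 25 mm above its underside; z up.
- large_well_floor (a point): a 106 mm square light grey insert, one of four filling the fixed blue carrier tray (228 mm square, rim 30 mm above the table) two by two in any arrangement, all turned like the tray. Point: centre of the floor of its dark-floored round well, 12 mm above the table, 16 mm below the insert's top; z up. The largest round well: 76 mm across.
- small_well_floor (a point): a 106 mm square light grey insert, one of four filling the fixed blue carrier tray (228 mm square, rim 30 mm above the table) two by two in any arrangement, all turned like the tray. Point: centre of the floor of its dark-floored round well, 12 mm above the table, 16 mm below the insert's top; z up. The middle-sized round well: 60 mm across.
- tube_well_floor (a point): a 106 mm square light grey insert, one of four filling the fixed blue carrier tray (228 mm square, rim 30 mm above the table) two by two in any arrangement, all turned like the tray. Point: centre of the floor of its dark-floored round well, 12 mm above the table, 16 mm below the insert's top; z up. The smallest round well: 42 mm across.
- box_slot_floor (a point): a 106 mm square light grey insert, one of four filling the fixed blue carrier tray (228 mm square, rim 30 mm above the table) two by two in any arrangement, all turned like the tray. Point: centre of the floor of its dark-floored rectangular slot, 12 mm above the table, 16 mm below the insert's top; z up. The slot is 92 mm along this point's x and 46 mm along its y.
- open_large_mid (a point): open, empty large pot without a lid, white, hollow: 56 mm across, 62 mm tall, standing upright; it does not belong in the carrier. Point at its centre, 31 mm above its underside.
- open_small_mid (a point): open, empty small pot without a lid, white, hollow: 40 mm across, 50 mm tall, standing upright; it does not belong in the carrier. Point at its centre, 25 mm above its underside.
There are look-alikes about, which are no part of the job. Leave any turquoise look-alike of the part that bears small_pot_mid alone.

How it is judged:
By the outcome, as a careful person would: the job done as asked, in the order asked, and still so for the second after the job is handed in, with the robot touching nothing.
It also fails if it takes over 104 s, if anything falls off the work surface, if the arm or the gripper's body presses on something with over 40 N, if the wrist force passes 120 N, or if a joint passes its speed limit or range.

## Working session

There is one attempt and no reset: what is moved stays moved. The work goes in short steps, Python scripts to look and compute and a shell command to move; the robot and the scene stay as the last step left them, time stands still between calls to the robot, and variables do not carry over. Pictures are saved under pics/ and viewed, at most 14 in all, crops included, and the job is handed in when it is done.

```bash
mkdir -p pics; ls
python3 - <<'E'
from bench import sensors, viewer, arm
import cv2,numpy as np
for n in("top","scene"):
    p=viewer.grab_frame(n); cv2.imwrite(f"pics/{n}0.png",p["img"]); np.savez(f"{n}0.npz",**{k:np.asarray(v) for k,v in p.items()})
    for t in["large_pot_mid","small_pot_mid","tube_mid","slide_box_mid","large_well_floor","small_well_floor","tube_well_floor","box_slot_floor","open_large_mid","open_small_mid"]:
        print(n,t,[(round(d["p"],2),np.round(d["rect"]).astype(int).tolist()) for d in viewer.look_for(p,t)][:4])
s=sensors.get_state();print(s["ee_pos"],s["tool_rot"],s["t"],arm.grip_depth)
E
```

```text
pics
top large_pot_mid [(0.93, [403, 156, 32, 30])]
top small_pot_mid [(0.6, [288, 253, 21, 22]), (0.55, [343, 212, 20, 19])]
top tube_mid [(0.62, [448, 146, 20, 15])]
top slide_box_mid [(0.57, [393, 206, 20, 34])]
top large_well_floor [(0.75, [257, 159, 44, 46])]
top small_well_floor [(0.57, [260, 200, 44, 45])]
top tube_well_floor [(0.58, [215, 161, 44, 45])]
top box_slot_floor [(0.62, [214, 204, 47, 42])]
top open_large_mid [(0.61, [453, 206, 30, 28])]
top open_small_mid [(0.69, [453, 208, 33, 23]), (0.57, [347, 157, 15, 16])]
scene large_pot_mid [(0.65, [240, 271, 36, 48])]
scene small_pot_mid [(0.87, [325, 170, 18, 27]), (0.69, [290, 209, 16, 32])]
scene tube_mid [(0.76, [178, 297, 33, 48])]
scene slide_box_mid [(0.8, [232, 228, 18, 36])]
scene large_well_floor [(0.65, [407, 219, 63, 46])]
scene small_well_floor [(0.87, [378, 191, 59, 38])]
scene tube_well_floor [(0.79, [447, 202, 64, 40])]
scene box_slot_floor [(0.85, [413, 180, 53, 32])]
scene open_large_mid [(0.63, [163, 251, 35, 40])]
scene open_small_mid [(0.9, [310, 249, 15, 34])]
[ 0.27881821 -0.6147294   0.23130724] [[ 9.10700621e-01  4.13067039e-01  1.20989043e-05]
 [ 4.13067039e-01 -9.10700620e-01 -3.50098968e-05]
 [-3.44295478e-06  3.68811933e-05 -9.99999999e-01]] 1.1 0.0187
```

Run:
```python
import cv2
i=cv2.imread("pics/top0.png")[110:290,170:490]; cv2.imwrite("pics/top0c.png",cv2.resize(i,(800,450),interpolation=cv2.INTER_CUBIC))
i=cv2.imread("pics/scene0.png")[130:340,140:500]; cv2.imwrite("pics/sc0c.png",cv2.resize(i,(800,466),interpolation=cv2.INTER_CUBIC))
```

```text
(no output)
```

View pics/top0c.png

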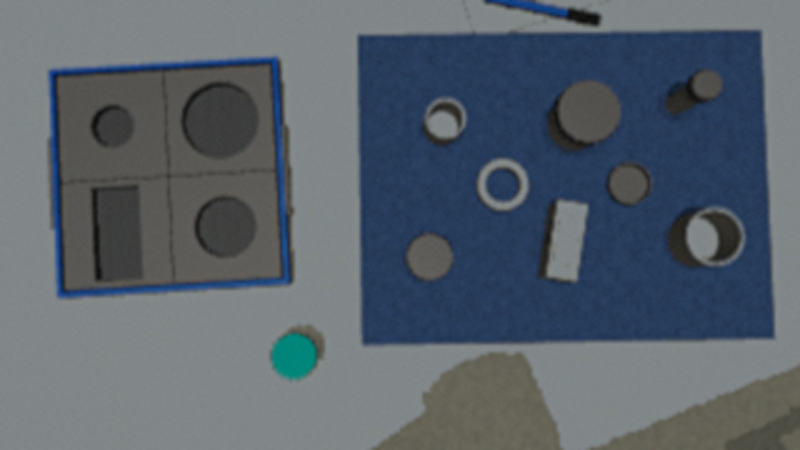

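View pics/sc0c.png

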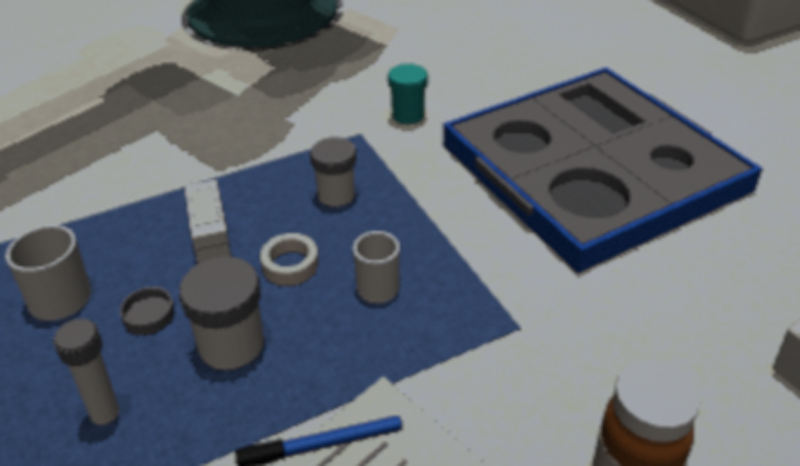

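Top view: the large pot is at full-image pixel (405,155), the tube at (452,144) and the slide box at (396,206). The open pots at (347,157) and (456,205), the ring at (371,184) and the loose lid at (422,184) all stay put.

There are two small-pot candidates: the grey-lidded one at (342,213) and the turquoise one at (288,252). The grey-lidded one fits the description (white body, ribbed grey lid), and both enlarged crops confirm it. The turquoise one must be left alone.

```bash
cat > h.py <<'E'
import numpy as np
from scipy.spatial.transform import Rotation as Ro
from bench import sensors
def cloud(p):
    v,u=np.mgrid[0:400,0:640]; z=p["range_z"]
    c=np.stack([(u-p["cx"])/p["fx"]*z,(v-p["cy"])/p["fy"]*z,z],-1)
    return (c-p["t"])@p["R"]
def to(pos,yd=None):
    """print units from the current pose to TCP pos, fingers closing along world direction yd (2-vector)"""
    s=sensors.get_state(); R=np.array(s["tool_rot"]); e=np.array(s["ee_pos"])
    y=np.array([*(R[:2,1] if yd is None else yd),0.]); y/=np.linalg.norm(y)
    if y@R[:,1]<0: y=-y
    T=np.stack([np.cross(y,[0,0,-1.]),y,[0,0,-1.]],1)
    print("turn",np.round(Ro.from_matrix(R.T@T).as_rotvec()/np.pi,4),"shift",np.round(R.T@(np.array(pos)-e)/.5,4),"dist",np.linalg.norm(np.array(pos)-e).round(3),"j6",round(s["joint_pos"][5],2),"t",round(s["t"],2))
E
python3 - <<'E'
import numpy as np,cv2
from h import *
p=dict(np.load("top0.npz")); W=cloud(p); ok=p["range_z"]>0
def reg(name,u,v,lo,hi,r=22):
    m=np.zeros((400,640),np.uint8); cv2.circle(m,(u,v),r,1,-1)
    m=((m>0)&ok&(W[...,2]>lo)&(W[...,2]<hi)).astype(np.uint8)
    n,l,st,c=cv2.connectedComponentsWithStats(m); k=1+np.argmax(st[1:,4]); m=l==k
    P=W[m]; q=P[:,:2].astype(np.float32); rc=cv2.minAreaRect(q)
    b=cv2.boxPoints(rc); e=[b[1]-b[0],b[2]-b[1]]; L=max(e,key=np.linalg.norm)
    print(name,"n",m.sum(),"z",np.median(P[:,2]).round(4),"mean",q.mean(0).round(4),"rc",np.round(rc[0],4),np.round(rc[1],3),"long ang",np.degrees(np.arctan2(L[1],L[0])).round(1))
reg("large",405,155,.06,.085)
reg("small",342,213,.048,.07)
reg("tube",452,144,.08,.105,14)
reg("box",396,206,.04,.06)
reg("lw",258,158,.0,.021); reg("sw",260,200,.0,.021); reg("tw",215,160,.0,.021,14); reg("bs",217,203,.0,.021)
reg("tray",237,181,.022,.04,70)
E
```

```text
large n 525 z 0.0728 mean [ 0.5646 -0.2253] rc [ 0.5656 -0.2264] [0.059 0.059] long ang -41.4
small n 276 z 0.0591 mean [ 0.4293 -0.0727] rc [ 0.4295 -0.0725] [0.043 0.045] long ang -57.4
tube n 143 z 0.0925 mean [ 0.585  -0.3315] rc [ 0.5857 -0.3324] [0.028 0.028] long ang 62.6
box n 405 z 0.0513 mean [ 0.4438 -0.206 ] rc [ 0.4442 -0.2072] [0.031 0.076] long ang -10.3
lw n 683 z 0.0134 mean [0.5729 0.1336] rc [0.5733 0.1339] [0.073 0.072] long ang 87.6
sw n 438 z 0.0134 mean [0.4647 0.1285] rc [0.465  0.1286] [0.056 0.058] long ang -0.8
tw n 201 z 0.0136 mean [0.568  0.2416] rc [0.5674 0.2414] [0.038 0.038] long ang -72.6
bs n 654 z 0.0134 mean [0.4597 0.2367] rc [0.4596 0.236 ] [0.092 0.044] long ang 2.6
tray n 6404 z 0.0293 mean [0.5168 0.1865] rc [0.5152 0.1831] [0.228 0.237] long ang -87.4
```

```bash
python3 -c "
from h import *
to([.565,-.226,.16]);to([.565,-.226,.037])"
```

```text
turn [ 0.  0. -0.] shift [ 0.8424 -0.4716  0.1426] dist 0.488 j6 -0.04 t 1.1
turn [ 0.  0. -0.] shift [ 0.8424 -0.4716  0.3886] dist 0.52 j6 -0.04 t 1.1
```

```bash
python3 -m jog '[[[0,0,0],[0.842,-0.472,0.142],85],[[0,0,0],[0.842,-0.472,0.142],85],[[0,0,0],[0.842,-0.472,0.142],85],[[0,0,0],[0.842,-0.472,0.142],85],[[0,0,0],[0.842,-0.472,0.142],85],[[0,0,0],[0.842,-0.472,0.142],85],[[0,0,0],[0.842,-0.472,0.142],85],[[0,0,0],[0.842,-0.472,0.142],85],[[0,0,0],[0.842,-0.472,0.142],85],[[0,0,0],[0.842,-0.472,0.142],85],[[0,0,0],[0.842,-0.472,0.142],85],[[0,0,0],[0.842,-0.472,0.142],85]]' 40
python3 -c "
from h import *
to([.565,-.226,.037])
from bench import viewer
import cv2
cv2.imwrite('pics/w1.png',viewer.grab_frame('wrist')['img'])"
```

```text
t: 2.3
ee_pos: [0.565, -0.2251, 0.16]
tool_rot: [[0.91, 0.415, -0.001], [0.415, -0.91, -0.0], [-0.001, -0.0, -1.0]]
force: [0.7, -0.5, -0.1]
grip_width: 0.085
grasp_force: 0.0
turn [-0.      0.0002  0.    ] shift [-0.0005  0.0017  0.2461] dist 0.123 j6 0.72 t 2.3
```

View pics/w1.png

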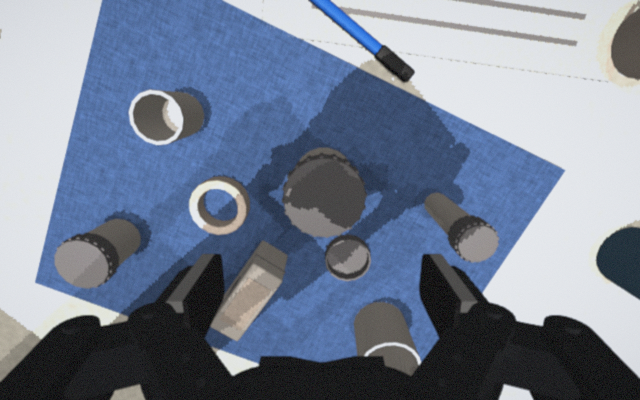

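The wrist view shows the large pot centred between the fingers, at about (325,195), and the tube clear of the right finger. Descending and gripping.

```bash
python3 -m jog '[[[0,0,0],[0,0.002,0.1],85],[[0,0,0],[0,0.002,0.17],85],[[0,0,0],[0,0.002,0.22],85],[[0,0,0],[0,0.002,0.246],85],[[0,0,0],[0,0.002,0.246],85],[[0,0,0],[0,0.002,0.246],50],[[0,0,0],[0,0.002,0.246],50],[[0,0,0],[0,0.002,0.246],50],[[0,0,0],[0,0.002,0.246],50],[[0,0,0],[0,0.002,0.246],50],[[0,0,0],[0,0.002,0.246],50],[[0,0,0],[0,0.002,0.246],50]]' 40
```

```text
t: 3.55
ee_pos: [0.567, -0.2278, 0.0397]
tool_rot: [[0.911, 0.413, 0.004], [0.413, -0.911, -0.002], [0.003, 0.004, -1.0]]
force: [-0.5, 0.4, 7.1]
grip_width: 0.0585
grasp_force: 43.7
```

```bash
python3 -m jog '[[[0,0,0],[0,0,-0.03],50],[[0,0,0],[0,0,-0.1],50],[[0,0,0],[0,0,-0.2],50],[[0,0,0],[0,0,-0.2],50],[[0,0,0],[0,0,-0.2],50]]' 40
python3 -c "
from h import *
to([.573,.134,.137]);to([.573,.134,.054])"
```

```text
t: 4.05
ee_pos: [0.5666, -0.2273, 0.1402]
tool_rot: [[0.911, 0.413, 0.004], [0.413, -0.911, -0.002], [0.003, 0.004, -1.0]]
force: [-0.5, 0.2, -1.7]
grip_width: 0.0586
grasp_force: 43.7
turn [ 0.0011 -0.001   0.    ] shift [ 0.3103 -0.6527  0.0051] dist 0.361 j6 0.72 t 4.05
turn [ 0.0011 -0.001   0.    ] shift [ 0.3097 -0.6533  0.1711] dist 0.371 j6 0.72 t 4.05
```

```bash
python3 -m jog '[[[0,0,0],[0.03,-0.065,0],50],[[0,0,0],[0.09,-0.195,0],50],[[0,0,0],[0.15,-0.326,0],50],[[0,0,0],[0.21,-0.456,0],50],[[0,0,0],[0.27,-0.57,0],50],[[0,0,0],[0.3,-0.63,0],50],[[0,0,0],[0.31,-0.653,0],50],[[0,0,0],[0.31,-0.653,0.05],50],[[0,0,0],[0.31,-0.653,0.1],50],[[0,0,0],[0.31,-0.653,0.135],50],[[0,0,0],[0.31,-0.653,0.15],50],[[0,0,0],[0.31,-0.653,0.15],50]]' 40
python3 -c "
from h import *
to([.573,.134,.052])"
```

```text
t: 5.25
ee_pos: [0.5688, 0.1341, 0.0595]
tool_rot: [[0.911, 0.413, -0.006], [0.413, -0.911, -0.001], [-0.006, -0.001, -1.0]]
force: [-0.4, -0.5, -1.8]
grip_width: 0.0591
grasp_force: 43.9
turn [-0.0004  0.0018  0.    ] shift [0.0076 0.0037 0.0149] dist 0.009 j6 1.33 t 5.25
```

```bash
python3 -m jog '[[[0,0.002,0],[0.0076,0.0037,0],50],[[0,0.002,0],[0.0076,0.0037,0.005],50],[[0,0.002,0],[0.0076,0.0037,0.01],50],[[0,0.002,0],[0.0076,0.0037,0.013],50],[[0,0.002,0],[0.0076,0.0037,0.015],50],[[0,0.002,0],[0.0076,0.0037,0.016],50],[[0,0.002,0],[0.0076,0.0037,0.016],50]]' 40
```

```text
t: 5.95
ee_pos: [0.5756, 0.1344, 0.0543]
tool_rot: [[0.911, 0.413, 0.006], [0.413, -0.911, 0.003], [0.006, -0.0, -1.0]]
force: [-0.2, -0.3, -2.4]
grip_width: 0.0589
grasp_force: 43.9
```

```bash
python3 -m jog '[[[0,-0.001,0],[-0.003,0,0.002],50],[[0,-0.001,0],[-0.003,0,0.004],50],[[0,-0.001,0],[-0.003,0,0.006],50],[[0,-0.001,0],[-0.003,0,0.006],50]]' 40
```

```text
t: 6.35
ee_pos: [0.5745, 0.134, 0.0519]
tool_rot: [[0.911, 0.413, 0.003], [0.413, -0.911, 0.001], [0.003, -0.0, -1.0]]
force: [-1.7, 0.1, 3.2]
grip_width: 0.0588
grasp_force: 44.3
```

```bash
python3 -m jog '[[[0,0,0],[0,0,0.001],64],[[0,0,0],[0,0,0.001],70],[[0,0,0],[0,0,0.001],80],[[0,0,0],[0,0,0.001],80],[[0,0,0],[0,0,0.001],80],[[0,0,0],[0,0,-0.05],80],[[0,0,0],[0,0,-0.14],80],[[0,0,0],[0,0,-0.2],80],[[0,0,0],[0,0,-0.2],80]]' 40
python3 -c "
from h import *
to([.4295,-.0726,.14]);to([.4295,-.0726,.026])"
```

```text
t: 7.25
ee_pos: [0.5782, 0.1345, 0.1575]
tool_rot: [[0.911, 0.413, 0.014], [0.413, -0.911, 0.003], [0.014, 0.003, -1.0]]
force: [0.4, 0.0, 1.4]
grip_width: 0.0802
grasp_force: 0.0
turn [ 0.0008 -0.0044  0.    ] shift [-0.4423  0.2542  0.0296] dist 0.256 j6 1.33 t 7.25
turn [ 0.0008 -0.0044  0.    ] shift [-0.4455  0.2536  0.2575] dist 0.287 j6 1.33 t 7.25
```

```bash
python3 -m jog '[[[0,-0.004,0],[-0.09,0.05,0],70],[[0,-0.004,0],[-0.18,0.1,0],70],[[0,-0.004,0],[-0.27,0.15,0],70],[[0,-0.004,0],[-0.36,0.2,0.02],70],[[0,-0.004,0],[-0.443,0.254,0.05],70],[[0,-0.004,0],[-0.443,0.254,0.1],70],[[0,-0.004,0],[-0.443,0.254,0.1],70],[[0,-0.004,0],[-0.443,0.254,0.1],70]]' 40
python3 -c "
from h import *
to([.4295,-.0726,.025])"
```

```text
t: 8.05
ee_pos: [0.4243, -0.0731, 0.1]
tool_rot: [[0.911, 0.412, -0.01], [0.412, -0.911, -0.003], [-0.011, -0.001, -1.0]]
force: [-0.0, -0.2, 0.1]
grip_width: 0.0701
grasp_force: 0.0
turn [-0.0005  0.0034  0.    ] shift [0.0116 0.0036 0.1499] dist 0.075 j6 0.93 t 8.05
```

```bash
python3 -m jog '[[[0,0.002,0],[0.008,0.003,0.05],70],[[0,0.002,0],[0.008,0.003,0.1],70],[[0,0.002,0],[0.008,0.003,0.13],70],[[0,0.002,0],[0.008,0.003,0.15],70],[[0,0.002,0],[0.008,0.003,0.15],70],[[0,0.002,0],[0.008,0.003,0.15],34],[[0,0.002,0],[0.008,0.003,0.15],34],[[0,0.002,0],[0.008,0.003,0.15],34],[[0,0.002,0],[0.008,0.003,0.15],34],[[0,0.002,0],[0.008,0.003,0.15],34],[[0,0.002,0],[0.008,0.003,0.15],34],[[0,0.002,0],[0.008,0.003,0.15],34]]' 40
```

```text
t: 9.25
ee_pos: [0.4299, -0.0735, 0.0269]
tool_rot: [[0.911, 0.413, -0.0], [0.413, -0.911, -0.001], [-0.001, 0.001, -1.0]]
force: [-1.0, 1.8, 6.8]
grip_width: 0.043
grasp_force: 40.5
```

```bash
python3 -m jog '[[[0,0,0],[0,0,-0.03],34],[[0,0,0],[0,0,-0.1],34],[[0,0,0],[0,0,-0.18],34],[[0,0,0],[0,0,-0.18],34],[[0,0,0],[0,0,-0.18],34]]' 40
python3 -c "
from h import *
to([.465,.1286,.117]);to([.465,.1286,.047])"
```

```text
t: 9.75
ee_pos: [0.4297, -0.0736, 0.1168]
tool_rot: [[0.911, 0.413, 0.0], [0.413, -0.911, -0.002], [-0.001, 0.002, -1.0]]
force: [0.4, 0.6, -1.6]
grip_width: 0.043
grasp_force: 40.8
turn [ 0.0007  0.0002 -0.    ] shift [ 0.2312 -0.3393 -0.0013] dist 0.205 j6 0.92 t 9.75
turn [ 0.0007  0.0002 -0.    ] shift [ 0.2313 -0.3395  0.1387] dist 0.217 j6 0.92 t 9.75
```

```bash
python3 -m jog '[[[0,0,0],[0.02,-0.03,0],34],[[0,0,0],[0.07,-0.1,0],34],[[0,0,0],[0.12,-0.18,0],34],[[0,0,0],[0.17,-0.25,0],34],[[0,0,0],[0.21,-0.31,0],34],[[0,0,0],[0.231,-0.339,0],34],[[0,0,0],[0.231,-0.339,0],34],[[0,0,0],[0.231,-0.339,0.05],34],[[0,0,0],[0.231,-0.339,0.09],34],[[0,0,0],[0.231,-0.339,0.1],34],[[0,0,0],[0.231,-0.339,0.1],34]]' 40
python3 -c "
from h import *
to([.465,.1286,.039])"
```

```text
t: 10.85
ee_pos: [0.4618, 0.1275, 0.0633]
tool_rot: [[0.911, 0.412, -0.007], [0.412, -0.911, -0.003], [-0.008, -0.001, -1.0]]
force: [-0.1, -0.7, -0.3]
grip_width: 0.0431
grasp_force: 41.0
turn [-0.0002  0.0024  0.    ] shift [0.007  0.0007 0.0486] dist 0.025 j6 1.36 t 10.85
```

```bash
python3 -m jog '[[[0,0.001,0],[0.005,0,0.01],34],[[0,0.001,0],[0.005,0,0.02],34],[[0,0.001,0],[0.005,0,0.03],34],[[0,0.001,0],[0.005,0,0.037],34],[[0,0.001,0],[0.005,0,0.041],34],[[0,0.001,0],[0.005,0,0.044],34],[[0,0.001,0],[0.005,0,0.046],34],[[0,0.001,0],[0.005,0,0.046],34]]' 40
```

```text
t: 11.65
ee_pos: [0.466, 0.1298, 0.0421]
tool_rot: [[0.911, 0.413, -0.0], [0.413, -0.911, -0.0], [-0.0, -0.0, -1.0]]
force: [-0.6, 0.7, 0.2]
grip_width: 0.0429
grasp_force: 41.0
```

```bash
python3 -m jog '[[[0,0,0],[0,0,0.002],34],[[0,0,0],[0,0,0.004],34],[[0,0,0],[0,0,0.006],34],[[0,0,0],[0,0,0.006],34]]' 40
```

```text
t: 12.05
ee_pos: [0.466, 0.1297, 0.0391]
tool_rot: [[0.911, 0.413, -0.0], [0.413, -0.911, -0.0], [-0.0, -0.0, -1.0]]
force: [0.1, 0.0, -0.4]
grip_width: 0.0432
grasp_force: 41.0
```

```bash
python3 -m jog '[[[0,0,0],[0,0,0.001],34],[[0,0,0],[0,0,0.002],34],[[0,0,0],[0,0,0.003],34],[[0,0,0],[0,0,0.003],34]]' 40
```

```text
t: 12.45
ee_pos: [0.4666, 0.13, 0.0389]
tool_rot: [[0.911, 0.413, 0.001], [0.413, -0.911, 0.0], [0.001, -0.0, -1.0]]
force: [-2.8, 0.2, 8.6]
grip_width: 0.0432
grasp_force: 41.7
```

Contact, so I'm releasing and moving to the tube.

```bash
python3 -m jog '[[[0,0,0],[0,0,0],48],[[0,0,0],[0,0,0],54],[[0,0,0],[0,0,0],60],[[0,0,0],[0,0,0],60],[[0,0,0],[0,0,0],60],[[0,0,0],[0,0,-0.05],60],[[0,0,0],[0,0,-0.14],60],[[0,0,0],[0,0,-0.24],60],[[0,0,0],[0,0,-0.24],60]]' 40
python3 -c "
from h import *
to([.5857,-.332,.15]);to([.5857,-.332,.056])"
```

```text
t: 13.35
ee_pos: [0.4716, 0.131, 0.1655]
tool_rot: [[0.911, 0.413, 0.014], [0.413, -0.911, 0.003], [0.014, 0.003, -1.0]]
force: [0.5, -0.1, 0.5]
grip_width: 0.0599
grasp_force: 0.0
turn [ 0.0009 -0.0045  0.    ] shift [-0.1752  0.9374  0.0313] dist 0.477 j6 1.37 t 13.35
turn [ 0.0009 -0.0045  0.    ] shift [-0.1778  0.9369  0.2193] dist 0.489 j6 1.37 t 13.35
```

```bash
python3 -m jog '[[[0,0,0],[-0.02,0.1,0],60],[[0,0,0],[-0.04,0.2,0],60],[[0,0,0],[-0.06,0.3,0],60],[[0,0,0],[-0.075,0.4,0],60],[[0,0,0],[-0.095,0.5,0],60],[[0,0,0],[-0.11,0.6,0],60],[[0,0,0],[-0.13,0.7,0],60],[[0,0,0],[-0.15,0.8,0],60],[[0,0,0],[-0.17,0.9,0],60],[[0,0,0],[-0.17,0.937,0],60],[[0,0,0],[-0.17,0.937,0],60],[[0,0,0],[-0.17,0.937,0],60]]' 40
python3 -c "
from h import *
to([.5857,-.332,.058])"
```

```text
t: 14.55
ee_pos: [0.5816, -0.3322, 0.1565]
tool_rot: [[0.911, 0.412, -0.001], [0.412, -0.911, 0.001], [-0.001, -0.002, -1.0]]
force: [-0.3, 0.4, -0.7]
grip_width: 0.0603
grasp_force: 0.0
turn [-0.0006  0.0002  0.    ] shift [0.0077 0.0033 0.1971] dist 0.099 j6 0.59 t 14.55
```

```bash
python3 -m jog '[[[0,0,0],[0.008,0.003,0.08],60],[[0,0,0],[0.008,0.003,0.14],60],[[0,0,0],[0.008,0.003,0.18],60],[[0,0,0],[0.008,0.003,0.197],60],[[0,0,0],[0.008,0.003,0.197],60],[[0,0,0],[0.008,0.003,0.197],20],[[0,0,0],[0.008,0.003,0.197],20],[[0,0,0],[0.008,0.003,0.197],20],[[0,0,0],[0.008,0.003,0.197],20],[[0,0,0],[0.008,0.003,0.197],20],[[0,0,0],[0.008,0.003,0.197],20],[[0,0,0],[0.008,0.003,0.197],20]]' 40
```

```text
t: 15.75
ee_pos: [0.5877, -0.3325, 0.0613]
tool_rot: [[0.911, 0.413, 0.003], [0.413, -0.911, -0.001], [0.002, 0.002, -1.0]]
force: [-0.3, 0.5, 5.6]
grip_width: 0.0268
grasp_force: 39.7
```

```bash
python3 -m jog '[[[0,0,0],[0,0,-0.03],20],[[0,0,0],[0,0,-0.1],20],[[0,0,0],[0,0,-0.2],20],[[0,0,0],[0,0,-0.28],20],[[0,0,0],[0,0,-0.28],20],[[0,0,0],[0,0,-0.28],20]]' 40
python3 -c "
from h import *
to([.568,.2415,.2])"
```

```text
t: 16.35
ee_pos: [0.5872, -0.3324, 0.202]
tool_rot: [[0.911, 0.413, 0.004], [0.413, -0.911, -0.002], [0.002, 0.004, -1.0]]
force: [-0.8, 0.9, -1.3]
grip_width: 0.0267
grasp_force: 39.5
turn [ 0.0011 -0.0007  0.    ] shift [ 0.439  -1.0613  0.0012] dist 0.574 j6 0.59 t 16.35
```

```bash
python3 -m jog '[[[0,0,0],[0.02,-0.05,0],20],[[0,0,0],[0.055,-0.134,0],20],[[0,0,0],[0.09,-0.218,0],20],[[0,0,0],[0.125,-0.302,0],20],[[0,0,0],[0.16,-0.386,0],20],[[0,0,0],[0.195,-0.47,0],20],[[0,0,0],[0.23,-0.554,0],20],[[0,0,0],[0.265,-0.638,0],20],[[0,0,0],[0.3,-0.722,0],20],[[0,0,0],[0.33,-0.79,0],20],[[0,0,0],[0.345,-0.83,0],20],[[0,0,0],[0.345,-0.83,0],20]]' 40
python3 -c "
from h import *
to([.568,.2415,.2]);to([.568,.2415,.073])"
```

```text
t: 17.55
ee_pos: [0.57, 0.12, 0.1968]
tool_rot: [[0.909, 0.416, -0.004], [0.416, -0.909, 0.0], [-0.004, -0.002, -1.0]]
force: [-0.6, 0.1, -0.3]
grip_width: 0.027
grasp_force: 39.5
turn [-0.0006  0.0013  0.    ] shift [ 0.0974 -0.2226 -0.0064] dist 0.122 j6 1.31 t 17.55
turn [-0.0006  0.0013  0.    ] shift [ 0.0985 -0.2222  0.2476] dist 0.173 j6 1.31 t 17.55
```

```bash
python3 -m jog '[[[0,0,0],[0.03,-0.07,0],20],[[0,0,0],[0.07,-0.16,0],20],[[0,0,0],[0.097,-0.223,0],20],[[0,0,0],[0.097,-0.223,0],20],[[0,0,0],[0.097,-0.223,0],20],[[0,0,0],[0.097,-0.223,0.06],20],[[0,0,0],[0.097,-0.223,0.12],20],[[0,0,0],[0.097,-0.223,0.17],20],[[0,0,0],[0.097,-0.223,0.19],20],[[0,0,0],[0.097,-0.223,0.19],20]]' 40
python3 -c "
from h import *
to([.568,.2415,.073])"
```

```text
t: 18.55
ee_pos: [0.5686, 0.2367, 0.1017]
tool_rot: [[0.911, 0.412, -0.005], [0.412, -0.911, -0.002], [-0.005, 0.0, -1.0]]
force: [-0.5, 0.3, -0.3]
grip_width: 0.027
grasp_force: 39.7
turn [ 0.      0.0016 -0.    ] shift [ 0.0031 -0.0092  0.0574] dist 0.029 j6 1.5 t 18.55
```

```bash
python3 -m jog '[[[0,0,0],[0.001,-0.008,0],20],[[0,0,0],[0.001,-0.008,0],20],[[0,0,0],[0.001,-0.008,0],20]]' 40
python3 - <<'E'
from h import *
from bench import viewer
import cv2
to([.568,.2415,.073])
p=viewer.grab_frame("scene"); cv2.imwrite("pics/s2.png",cv2.resize(p["img"][130:280,330:530],(800,600),interpolation=cv2.INTER_CUBIC))
E
```

```text
t: 18.85
ee_pos: [0.5702, 0.2434, 0.1061]
tool_rot: [[0.911, 0.413, 0.003], [0.413, -0.911, 0.001], [0.003, 0.0, -1.0]]
force: [0.7, -0.3, -0.6]
grip_width: 0.0273
grasp_force: 39.7
turn [ 0.0001 -0.001   0.    ] shift [-0.0057  0.0016  0.0661] dist 0.033 j6 1.51 t 18.85
```

View pics/s2.png

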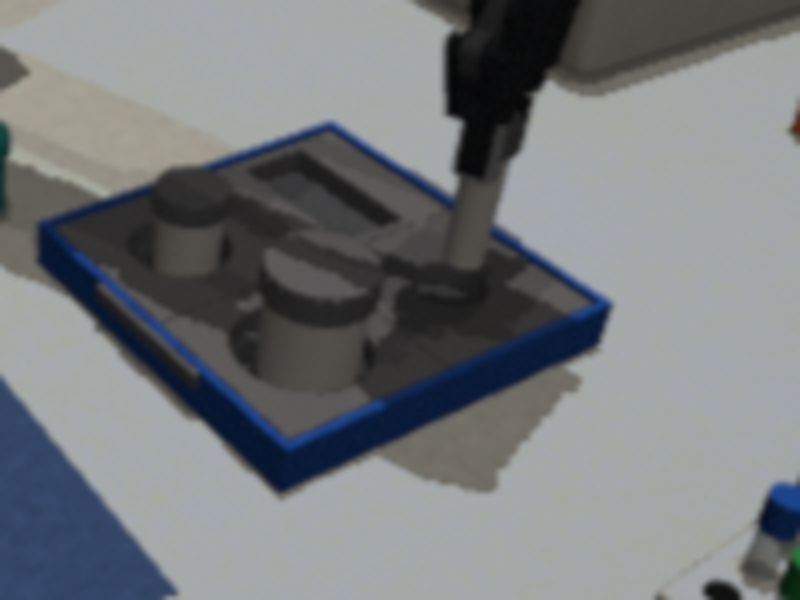

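Both pots sit upright and down in their wells, at crop pixels (190,220) and (320,310). The tube at (475,225) hangs over the small well at (445,290). Its lower end looks slightly toward the back, which fits it still being above the well, so I'm lowering it.

```bash
python3 -m jog '[[[0,0,0],[-0.003,0.001,0.012],20],[[0,0,0],[-0.004,0.002,0.024],20],[[0,0,0],[-0.004,0.002,0.036],20],[[0,0,0],[-0.004,0.002,0.046],20],[[0,0,0],[-0.004,0.002,0.053],20],[[0,0,0],[-0.004,0.002,0.058],20],[[0,0,0],[-0.004,0.002,0.06],20],[[0,0,0],[-0.004,0.002,0.06],20]]' 40
```

```text
t: 19.7
ee_pos: [0.5676, 0.2411, 0.074]
tool_rot: [[0.911, 0.413, -0.0], [0.413, -0.911, -0.0], [-0.0, -0.0, -1.0]]
force: [0.1, 1.1, -0.7]
grip_width: 0.0269
grasp_force: 39.7
```

```bash
python3 -m jog '[[[0,0,0],[0,0,0.001],20],[[0,0,0],[0,0,0.002],20],[[0,0,0],[0,0,0.003],20],[[0,0,0],[0,0,0.004],20],[[0,0,0],[0,0,0.004],20]]' 40
```

```text
t: 20.2
ee_pos: [0.5683, 0.2414, 0.0734]
tool_rot: [[0.911, 0.413, 0.002], [0.413, -0.911, 0.001], [0.002, 0.0, -1.0]]
force: [-0.5, -0.3, 5.1]
grip_width: 0.0268
grasp_force: 40.0
```

```bash
python3 -m jog '[[[0,0,0],[0,0,0],32],[[0,0,0],[0,0,0],38],[[0,0,0],[0,0,0],48],[[0,0,0],[0,0,0],48],[[0,0,0],[0,0,0],48],[[0,0,0],[0,0,-0.05],48],[[0,0,0],[0,0,-0.14],48],[[0,0,0],[0,0,-0.22],48],[[0,0,0],[0,0,-0.22],48],[[0,0,0],[0,0,-0.22],48]]' 40
python3 -c "
from h import *
to([.4442,-.2066,.14],(.179,.984));to([.4442,-.2066,.018],(.179,.984))"
```

```text
t: 21.2
ee_pos: [0.5686, 0.2415, 0.184]
tool_rot: [[0.911, 0.413, 0.003], [0.413, -0.911, 0.001], [0.004, 0.0, -1.0]]
force: [-0.7, 0.4, -1.0]
grip_width: 0.048
grasp_force: 0.0
turn [-0.0003 -0.0011  0.1928] shift [-0.5971  0.7134  0.086 ] dist 0.467 j6 1.51 t 21.2
turn [-0.0003 -0.0011  0.1928] shift [-0.5979  0.7134  0.33  ] dist 0.494 j6 1.51 t 21.2
```

```bash
python3 -m jog '[[[0,0,0],[-0.06,0.07,0],55],[[0,0,0.04],[-0.12,0.14,0],55],[[0,0,0.08],[-0.18,0.21,0],55],[[0,0,0.12],[-0.24,0.29,0],55],[[0,0,0.16],[-0.3,0.36,0],55],[[0,0,0.193],[-0.36,0.43,0],55],[[0,0,0.193],[-0.42,0.5,0],55],[[0,0,0.193],[-0.48,0.57,0],55],[[0,0,0.193],[-0.54,0.645,0.03],55],[[0,0,0.193],[-0.597,0.713,0.08],55],[[0,0,0.193],[-0.597,0.713,0.1],55],[[0,0,0.193],[-0.597,0.713,0.1],55]]' 40
python3 - <<'E'
from h import *
from bench import viewer
import cv2
to([.4442,-.2066,.018],(.179,.984))
cv2.imwrite("pics/w3.png",viewer.grab_frame("wrist")["img"])
E
```

```text
t: 22.4
ee_pos: [0.4397, -0.2061, 0.1283]
tool_rot: [[0.983, -0.183, -0.007], [-0.183, -0.983, 0.004], [-0.007, -0.003, -1.0]]
force: [0.4, 0.0, -0.6]
grip_width: 0.0548
grasp_force: 0.0
turn [-0.0009  0.0024 -0.0012] shift [0.0106 0.     0.2205] dist 0.11 j6 1.26 t 22.4
```

View pics/w3.png

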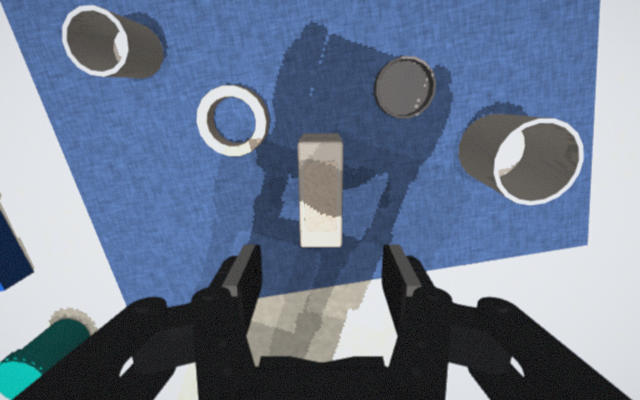

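The wrist view shows the box at (320,195), square to the fingers and midway between them. Nothing is under the fingers.

```bash
python3 -m jog '[[[0,0,0],[0.006,0,0.08],55],[[0,0,0],[0.006,0,0.15],55],[[0,0,0],[0.006,0,0.2],55],[[0,0,0],[0.006,0,0.22],55],[[0,0,0],[0.006,0,0.22],55],[[0,0,0],[0.006,0,0.22],22],[[0,0,0],[0.006,0,0.22],22],[[0,0,0],[0.006,0,0.22],22],[[0,0,0],[0.006,0,0.22],22],[[0,0,0],[0.006,0,0.22],22],[[0,0,0],[0.006,0,0.22],22],[[0,0,0],[0.006,0,0.22],22]]' 40
```

```text
t: 23.65
ee_pos: [0.4478, -0.2081, 0.0241]
tool_rot: [[0.984, -0.18, 0.004], [-0.18, -0.984, -0.001], [0.004, 0.001, -1.0]]
force: [1.1, 1.5, 6.3]
grip_width: 0.0294
grasp_force: 41.3
```

```bash
python3 -m jog '[[[0,0,0],[0,0,-0.03],22],[[0,0,0],[0,0,-0.1],22],[[0,0,0],[0,0,-0.2],22],[[0,0,0],[0,0,-0.27],22],[[0,0,0],[0,0,-0.27],22],[[0,0,0],[0,0,-0.27],22]]' 40
python3 -c "
from h import *
to([.463,.2365,.158],(-.0454,.999))"
```

```text
t: 24.25
ee_pos: [0.4464, -0.2078, 0.1583]
tool_rot: [[0.984, -0.18, 0.002], [-0.18, -0.984, -0.001], [0.003, 0.001, -1.0]]
force: [-0.7, 0.6, -1.1]
grip_width: 0.0295
grasp_force: 40.3
turn [ 0.0004 -0.0008 -0.072 ] shift [-1.271e-01 -8.801e-01 -5.000e-04] dist 0.445 j6 1.27 t 24.25
```

```bash
python3 -m jog '[[[0,0,0],[-0.007,-0.05,0],22],[[0,0,-0.01],[-0.02,-0.14,0],22],[[0,0,-0.02],[-0.034,-0.235,0],22],[[0,0,-0.03],[-0.048,-0.33,0],22],[[0,0,-0.04],[-0.061,-0.425,0],22],[[0,0,-0.05],[-0.075,-0.52,0],22],[[0,0,-0.06],[-0.09,-0.615,0],22],[[0,0,-0.072],[-0.103,-0.71,0],22],[[0,0,-0.072],[-0.115,-0.8,0],22],[[0,0,-0.072],[-0.124,-0.86,0],22],[[0,0,-0.072],[-0.127,-0.88,0],22],[[0,0,-0.072],[-0.127,-0.88,0],22]]' 40
python3 -m jog '[[[0,0,0],[0,0,0.05],22],[[0,0,0],[0,0,0.12],22],[[0,0,0],[0,0,0.17],22],[[0,0,0],[0,0,0.19],22],[[0,0,0],[0,0,0.19],22],[[0,0,0],[0,0,0.19],22],[[0,0,0],[0,0,0.19],22]]' 40
python3 - <<'E'
from h import *
from bench import viewer
import cv2
to([.463,.2365,.036],(-.0454,.999))
p=viewer.grab_frame("scene"); cv2.imwrite("pics/s4.png",cv2.resize(p["img"][130:280,330:530],(800,600),interpolation=cv2.INTER_CUBIC))
E
```

```text
t: 25.45
ee_pos: [0.461, 0.2372, 0.155]
tool_rot: [[0.999, 0.048, -0.004], [0.048, -0.999, -0.002], [-0.004, 0.002, -1.0]]
force: [-1.0, 0.3, -2.2]
grip_width: 0.0296
grasp_force: 40.4
t: 26.15
ee_pos: [0.464, 0.2371, 0.0638]
tool_rot: [[0.999, 0.045, 0.003], [0.045, -0.999, 0.001], [0.003, -0.001, -1.0]]
force: [0.1, 0.1, -1.4]
grip_width: 0.0296
grasp_force: 40.3
turn [-0.0003 -0.0009 -0.0001] shift [-0.0021  0.0012  0.0557] dist 0.028 j6 1.95 t 26.15
```

View pics/s4.png

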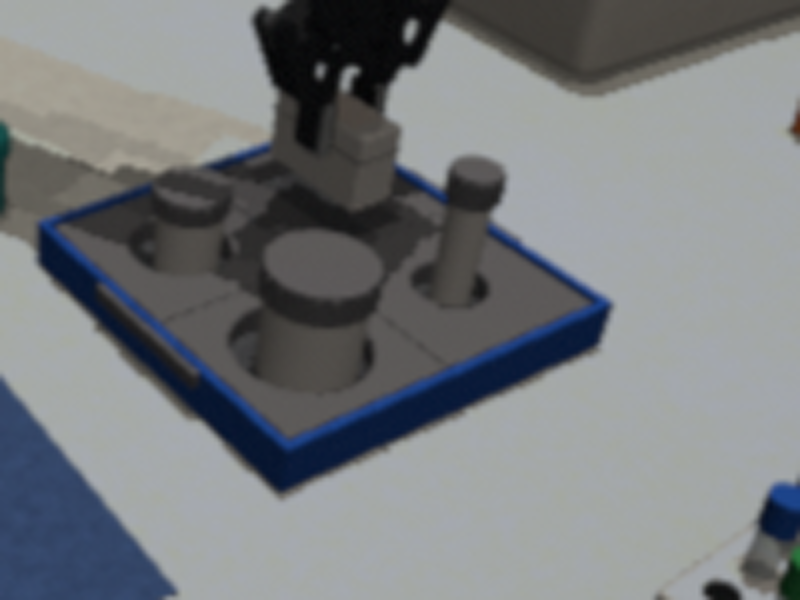

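The tube now stands in its well at crop (460,235), and the box hangs over the slot at (335,150), aligned with it.

```bash
python3 -m jog '[[[0,0,0],[-0.001,0.001,0.01],22],[[0,0,0],[-0.001,0.001,0.02],22],[[0,0,0],[-0.001,0.001,0.03],22],[[0,0,0],[-0.001,0.001,0.038],22],[[0,0,0],[-0.001,0.001,0.044],22],[[0,0,0],[-0.001,0.001,0.048],22],[[0,0,0],[-0.001,0.001,0.05],22],[[0,0,0],[-0.001,0.001,0.05],22]]' 40
```

```text
t: 27.0
ee_pos: [0.462, 0.2364, 0.037]
tool_rot: [[0.999, 0.046, -0.0], [0.046, -0.999, -0.0], [-0.0, 0.0, -1.0]]
force: [0.1, -0.5, -0.3]
grip_width: 0.029
grasp_force: 40.3
```

```bash
python3 -m jog '[[[0,0,0],[0,0,0.001],22],[[0,0,0],[0,0,0.002],22],[[0,0,0],[0,0,0.003],22],[[0,0,0],[0,0,0.004],22],[[0,0,0],[0,0,0.004],22]]' 40
```

```text
t: 27.5
ee_pos: [0.4621, 0.2365, 0.0362]
tool_rot: [[0.999, 0.046, 0.0], [0.046, -0.999, 0.0], [0.0, -0.0, -1.0]]
force: [-3.3, -0.2, 6.1]
grip_width: 0.0292
grasp_force: 41.4
```

Contact at the expected height, so I'm releasing and backing away.

```bash
python3 -m jog '[[[0,0,0],[0,0,0],34],[[0,0,0],[0,0,0],40],[[0,0,0],[0,0,0],48],[[0,0,0],[0,0,0],48],[[0,0,0],[0,0,0],48],[[0,0,0],[0,0,-0.05],48],[[0,0,0],[0,0,-0.14],48],[[0,0,0],[0,0,-0.24],48],[[0,0,0],[0,0,-0.3],48],[[0,0,0],[0,0,-0.3],48]]' 40
python3 -m jog '[[[0,0,0],[0,0.1,0],48],[[0,0,0],[0,0.2,0],48],[[0,0,0],[0,0.3,0],48],[[0,0,0],[0,0.4,0],48],[[0,0,0],[0,0.5,0],48],[[0,0,0],[0,0.6,0],48],[[0,0,0],[0,0.7,0],48],[[0,0,0],[0,0.8,0],48],[[0,0,0],[0,0.8,0],48],[[0,0,0],[0,0.8,0],48]]' 40
python3 - <<'E'
from h import *
from bench import viewer
import cv2
p=viewer.grab_frame("top"); W=cloud(p); z=W[...,2]
for n,xy,h in (("large",(.574,.134),.084),("small",(.466,.129),.07),("tube",(.568,.2415),.104),("box",(.46,.2365),.062)):
    m=(np.hypot(*(W[...,:2]-xy).transpose(2,0,1))<.05)&(z>.045)&(z<.15)
    print(n,m.sum(),"top z",np.percentile(z[m],[20,50,80]).round(4),"want",h,W[m][:,:2].mean(0).round(4))
a=cv2.resize(p["img"][110:290,170:490],(800,450),interpolation=cv2.INTER_CUBIC); cv2.imwrite("pics/t5.png",a)
p=viewer.grab_frame("scene"); cv2.imwrite("pics/s5.png",cv2.resize(p["img"][130:340,140:500],(800,466),interpolation=cv2.INTER_CUBIC))
E
```

```text
t: 28.5
ee_pos: [0.4658, 0.2381, 0.1915]
tool_rot: [[0.999, 0.046, 0.01], [0.046, -0.999, 0.005], [0.011, -0.004, -1.0]]
force: [0.1, -0.4, -0.2]
grip_width: 0.0478
grasp_force: 0.0
t: 29.5
ee_pos: [0.4793, -0.164, 0.1839]
tool_rot: [[0.999, 0.042, -0.002], [0.042, -0.999, 0.001], [-0.002, -0.001, -1.0]]
force: [-0.4, -0.5, -0.5]
grip_width: 0.0476
grasp_force: 0.0
large 564 top z [0.0832 0.0849 0.0862] want 0.084 [0.5725 0.1327]
small 289 top z [0.0696 0.071  0.0724] want 0.07 [0.4657 0.1294]
tube 198 top z [0.0876 0.1035 0.1056] want 0.104 [0.5645 0.2371]
box 456 top z [0.0611 0.0629 0.0646] want 0.062 [0.4579 0.233 ]
```

View pics/t5.png

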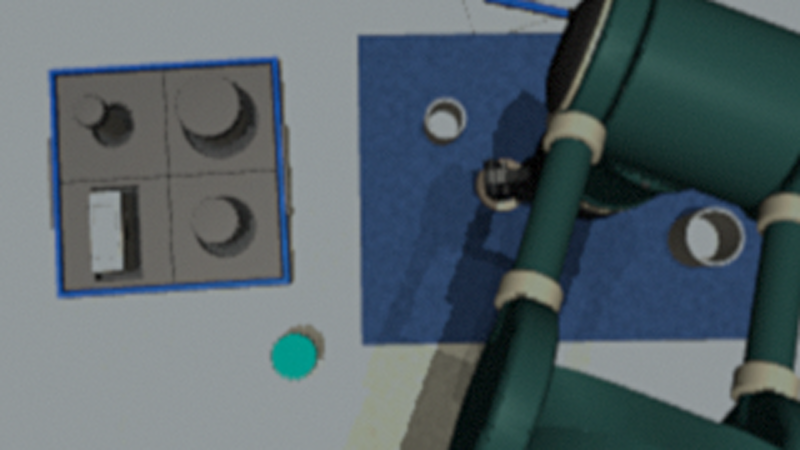

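View pics/s5.png

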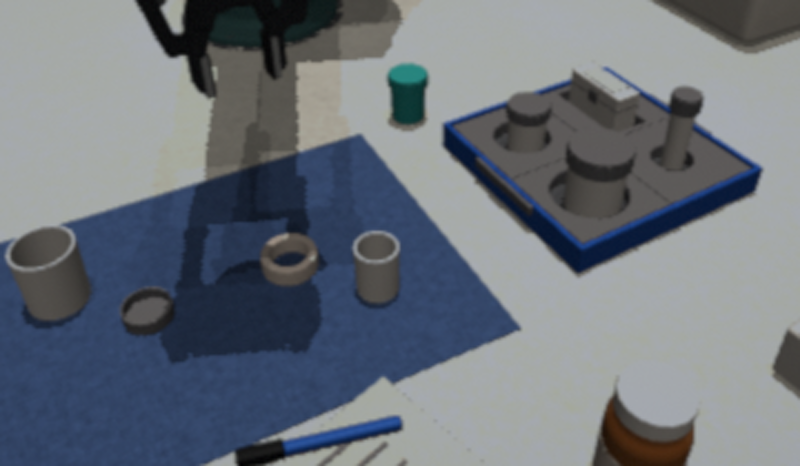

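Both views show all four containers upright in their matching openings, with top heights within about 1 mm of expected. The open pots, ring, loose lid and turquoise pot haven't moved, and the robot is clear.

```bash
python3 -c "
from bench import workorder
print(workorder.hand_in())"
```

```text
the job is handed in; nothing more can be done
None
```

The job is handed in at about 30 s: all four closed containers stand upright and fully down in their matching openings, and the two open pots and the turquoise look-alike were left where they stood.

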